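# Trial-fit a taper-shank bit holder and free it with the drift

## Robot

A 7-joint arm with a two-finger parallel gripper is mounted at the origin on the work surface. World frame = base frame: x ahead of the robot, y to its left, z up, the work surface at z = 0. Lengths are in m, angles in rad, forces in N, time in s.
With the tool pointing down it reaches from about 0.425 to 0.875 m from the base axis. Payload 4.7 kg.
Tool frame: the origin (TCP) lies at the very end of the fingers, on their centre line; the grasp point (between the pads) lies 19 mm behind it (arm.hold_point_z is the distance from the TCP to the grasp point, in m); z points along the fingers, y is the line along which they close (so a half turn about z gives the same grasp; the last joint's range is limited). The gripper opens to 87 mm and grips with 3 to 60 N. Pads are 19 mm wide; open, the fingers measure 117 mm over their backs; the gripper's body (75 mm by 190 mm) begins 51 mm behind the grasp point.
Start: joints at [-1.112, 0.321, -0.07, 1.45, 0.023, 1.371, -0.057], TCP at [0.28, 0.587, 0.193] pointing down, gripper open.
Joint ranges: [-2.86, 2.86], [-0.3, 2.09], [-1.38, 1.24], [0.06, 2.45], [-1.56, 4.7], [0.09, 2.05], [-2.69, 2.69]. Speed limits (rad/s): [2.57, 2.57, 3.14, 3.14, 3.14, 3.14, 3.14].

## Interface

Orientations are given as a 3x3 rotation matrix whose columns are the frame's x, y, z axes.
In Python, from workcell import arm, move_gripper, kinematics, state, cams, order, finder gives the robot as it stands. Calls block until the motion is done:
- arm.move_pose(position, orientation): joint-space move of the TCP to a pose.
- arm.movel(position, rotation=None, v=0.15): straight line of the TCP; rotation=None keeps the orientation; v is the mean speed in m/s.
- arm.move_j(angles): joint-space move.
- move_gripper(opening, f_grip=None): finger opening in m; f_grip is the grip in N (None keeps the last); returns when the fingers have stopped.
- arm.wait(seconds).
- kinematics.inverse_kinematics(position, orientation): joint angles nearest the present ones, or None.
- state(): the state.
- cams.get_image(name): name is "scene" or "side" or "wrist"; returns the picture (400x640x3 uint8, red, green, blue); there is no depth.
- cams.camera_model(name): a dict with "K" (3x3 intrinsics, pixels), "dist_coeffs" ([k1, k2, p1, p2, k3] as OpenCV has them; the pictures are not rectified), "extrinsics" (4x4, takes a point from world to camera coordinates); the wrist camera has in their place "tool_from_camera" (4x4, takes a point from camera to tool coordinates, whose origin is the TCP and whose axes are the flange's). Camera axes: x right, y up, looking along -z (the intrinsics and any distortion apply to the point x, -y, -z); pixel columns grow to the right and rows downward; lengths in m; the calibration is good to about 2 mm. A picture is of the moment at which its call begins: read the wrist's pose just before it. camera_model takes no time and is no camera call.
A pose or a line that the arm cannot do raises arm.Unreachable and nothing moves.
- order.close_job(): hands the job in; it is judged then, once.
Trained networks look in the newest picture that a camera, given by its name, has taken for a name from the list of things; names that differ only in an ending like _2 or _b are one class to them, and where a whole thing is asked for, a point or a joint stands for the part that bears it (a point fixed in the world has none). Each returns a list of dicts, best first, with "p" (0 to 1); they miss things now and then, are a little off and sometimes report something else, mostly with a low value. They report only what shows in the picture. A call takes as long as a camera call.
- finder.boxes_of(camera, name): "bbox" ([left, top, width, height] in pixels, round what is visible of it).
- finder.trace(camera, name): "region" (400x640 bool, what is visible of it) and "bbox" ([left, top, width, height] in pixels, round what is visible of it).
The state is a dict: "time": time; "joint_pos": joint angles; "qd": joint speeds; "effort": joint torques, N m; "ee_pos": TCP position; "tool_rot": TCP orientation; "contact_force": force on the tool from outside, world axes, zero at the start; "torque": the same for the moment, N m; "gripper_width": finger opening in m; "grip_force": force on a finger pad.
Only numpy, scipy, OpenCV 4.12 (cv2) and the standard library are available. Lean on these libraries where they do the work, as an engineer would, in place of code of your own. Each camera call takes 0.05 s, during which the arm holds its last target. There are 200 camera calls.

## Task

Trial-fit the taper-shank bit holder (the one with the oblong head) in the leaning sleeve: start its shank in the mouth with the tang about an eighth of a turn off the line of the slot, wring it round under a light push until the tang drops into the slot, press it until its flange is flush on the rim, and let go of it. Then push the drift through the slot under the tang until its thick part has lifted the holder clearly loose again; do not touch the holder once the drift is in. Leave the drift through the slot with the holder resting on it, and leave the other things on the bench where they are.

Things in the scene. Friction and masses are not known exactly. Their poses are not given: they have to be found in the camera images.
- arbor: Bit holder to fit, steel, 0.42 kg, hung by its flange in a rack hole. Origin: centre of the flange's underside, z up the axis. Flange 40 mm across, 5 thick. Head above: 24 mm in x, 34 in y, z 5 to 45; nose 12 across to z 59. Shank below: round taper, 30 mm across at the flange to 19 at z -50; then a flat tang 8 mm thick in x, 16 wide in y, down to z -66. Head's long side = tang's width.
- arbor_head (a point): Middle of the holder's oblong head (arbor z 27 mm), best gripped across the 24 mm. The tang and shank hang hidden in the rack; the head's long side shows which way the tang lies.
- sleeve: Taper sleeve: eight-sided steel tube, 46 mm across, on a grey block 56 (x) by 52 (y) mm, fixed, axis leaning 25 deg from vertical. Origin: centre of the mouth's rim, 165 mm above the bench; z out of the mouth, up and towards the robot; y level, along the slot; x away and up. Home: arbor origin and z as these, flange flush on the rim, arbor y along this y (either way round). Block ends at z -92 mm.
- slot (a point): On the sleeve's axis at z -66 mm, where the tang ends when home. Slot: 10 mm wide in x, right through the block in y (open at y -26 and +26 mm), floor at z -72, cheeks up to z -54. A tang over 6 deg off the slot's line stops on the cheeks, flange 12 mm off the rim. Over the last 7 mm the taper grips: about 10 to 20 N to seat, twisting helps; 8 to 15 N to lift it.
- drift: Drift: steel wedge bar 175 mm long, 0.2 kg, standing on its flat lower edge. Origin: underside of its dark grip block (16 mm thick in y, 26 high, x -30 to 25 mm); x to the tip, z up. Blade 7 mm thick (4 at tip), x 25 to 145 mm: 16 mm high from x 25 to 70, then falling evenly to 3 mm at the tip. Passes through the slot on its floor, flat edge down, from either end.
- drift_tip (a point): The drift's thin tip, 1.5 mm above its lower edge (drift x 145 mm).
- drift_mid (a point): Point in the drift's blade 65 mm behind the tip, 7 mm above its lower edge (drift x 80 mm). The 16 mm high part of the blade under the tang lifts the holder 10 mm; pushing the drift takes about 5 to 15 N. The grip block is too thick to enter the slot.
- rack: Wooden rack, 84 by 180 mm, 85 mm high; fixed; origin under its centre; its two square 34 mm holes are 45 mm either side of the centre along its y axis.
- spare: Bystander: another bit holder with a round head (30 mm across, 34 mm high, thin nose to 56 mm) in the rack's other hole. Origin at its flange's underside, z up.
- screwdriver: Bystander: screwdriver with a yellow handle, 200 mm long, lying on the bench; origin under its middle.
- spool: Bystander: red spool lying flat, 64 mm across, 22 mm high; origin under its centre.
- pencup: Bystander: brown cup with pens, 72 mm across, 95 mm high (pens to 155 mm); origin under its centre.

How it is judged:
By the outcome, as a careful person would: the job done as asked, in the order asked, and still so for the second after the job is handed in, with the robot touching nothing.
It also fails if it takes over 59 s, if anything falls off the work surface, if the arm or the gripper's body presses on something with over 40 N, if the wrist force passes 120 N, or if a joint passes its speed limit or range.

## Working session

There is one attempt and no reset: what is moved stays moved. The work goes in short steps, each a Python script; the robot and the scene stay as the last script left them, time stands still between calls to the robot, and variables do not carry over. Pictures are saved under pics/ and viewed, at most 10 in all, crops included, and the job is handed in when it is done.

```bash
ls; mkdir -p pics; cat > h.py <<'E'
import numpy as np, cv2
from workcell import arm, move_gripper, kinematics, state, cams, order, finder
def save(img,name): cv2.imwrite('pics/'+name,cv2.cvtColor(np.asarray(img),cv2.COLOR_RGB2BGR))
def ext(name,s=None):
    m=cams.camera_model(name);K=np.array(m['K']);d=np.array(m['dist_coeffs'])
    if 'extrinsics' in m: E=np.array(m['extrinsics'])
    else:
        T=np.eye(4);T[:3,:3]=s['tool_rot'];T[:3,3]=s['ee_pos'];E=np.linalg.inv(T@np.array(m['tool_from_camera']))
    return K,d,np.diag([1,-1,-1,1.])@E
def proj(c,P):
    K,d,E=c;return cv2.projectPoints(np.asarray(P,float).reshape(-1,3),cv2.Rodrigues(E[:3,:3])[0],E[:3,3],K,d)[0].reshape(-1,2)
def ray(c,uv):
    K,d,E=c;n=cv2.undistortPoints(np.asarray(uv,float).reshape(-1,1,2),K,d).reshape(-1,2)
    D=np.c_[n,np.ones(len(n))]@E[:3,:3];return -E[:3,:3].T@E[:3,3],D
def onz(c,uv,z):
    o,D=ray(c,uv);return o+D*((z-o[2])/D[:,2])[:,None]
E
cat > a.py <<'E'
from h import *
for c in ['scene','side']:
    save(cams.get_image(c),c+'0.png')
    C=ext(c);print(c,'pos',-C[2][:3,:3].T@C[2][:3,3])
    for n in ['arbor','sleeve','drift','rack','spare','screwdriver','spool','pencup','arbor_head','slot','drift_tip','drift_mid']:
        r=finder.boxes_of(c,n)
        print(n,[(np.round(q['bbox']).tolist(),round(q['p'],2)) for q in r[:2]])
print(state()['time'])
E
python3 a.py
```

```text
pics
scene pos [1.43076168 0.02885659 0.85277531]
arbor [([211.0, 157.0, 11.0, 33.0], 0.7)]
sleeve [([294.0, 179.0, 16.0, 36.0], 0.55)]
drift [([368.0, 198.0, 51.0, 14.0], 0.79), ([292.0, 176.0, 18.0, 37.0], 0.64)]
rack [([195.0, 170.0, 68.0, 39.0], 0.65)]
spare [([238.0, 162.0, 12.0, 32.0], 0.49)]
screwdriver [([284.0, 182.0, 48.0, 12.0], 0.7), ([367.0, 196.0, 50.0, 16.0], 0.52)]
spool [([393.0, 247.0, 24.0, 25.0], 0.84)]
pencup [([210.0, 206.0, 32.0, 56.0], 0.8)]
arbor_head [([206.0, 159.0, 19.0, 35.0], 0.59), ([394.0, 252.0, 23.0, 21.0], 0.43)]
slot [([291.0, 177.0, 19.0, 35.0], 0.94)]
drift_tip [([365.0, 198.0, 50.0, 17.0], 0.68)]
drift_mid [([367.0, 199.0, 53.0, 13.0], 0.52)]
side pos [ 0.04833288 -0.79213735  0.73521041]
arbor [([347.0, 294.0, 18.0, 27.0], 0.56)]
sleeve [([308.0, 195.0, 35.0, 41.0], 0.96)]
drift [([224.0, 204.0, 45.0, 24.0], 0.73)]
rack [([311.0, 268.0, 73.0, 94.0], 0.72)]
spare [([329.0, 266.0, 12.0, 28.0], 0.83), ([225.0, 204.0, 43.0, 25.0], 0.65)]
screwdriver [([261.0, 246.0, 30.0, 52.0], 0.68)]
spool [([292.0, 184.0, 19.0, 12.0], 0.78)]
pencup [([398.0, 214.0, 34.0, 65.0], 0.9)]
arbor_head [([347.0, 290.0, 20.0, 28.0], 0.78)]
slot [([310.0, 196.0, 33.0, 39.0], 0.61)]
drift_tip [([223.0, 204.0, 42.0, 22.0], 0.75)]
drift_mid [([225.0, 204.0, 45.0, 23.0], 0.67)]
1.3
```

```bash
python3 - <<'E'
import cv2
a=cv2.imread('pics/scene0.png')[140:290,180:440];b=cv2.imread('pics/side0.png')[170:370,200:460]
cv2.imwrite('pics/v1.png',cv2.resize(a,(780,450),interpolation=cv2.INTER_CUBIC));cv2.imwrite('pics/v2.png',cv2.resize(b,(780,600),interpolation=cv2.INTER_CUBIC))
E
python3 -c "
from h import *
s=ext('scene');d=ext('side')
def tri(u,v):
    o1,D1=ray(s,[u]);o2,D2=ray(d,[v]);D1=D1[0];D2=D2[0]
    t=np.linalg.lstsq(np.c_[D1,-D2],o2-o1,rcond=None)[0]
    p,q=o1+D1*t[0],o2+D2*t[1];return np.round((p+q)/2,3),round(np.linalg.norm(p-q),4)
def c(b):return [b[0]+b[2]/2,b[1]+b[3]/2]
for n,a,b in [('arbor',[211,157,11,33],[347,294,18,27]),('sleeve',[292,178,18,36],[308,195,35,41]),('drift',[368,198,51,14],[224,204,45,24]),('spare',[238,162,12,32],[329,266,12,28]),('spool',[393,247,24,25],[292,184,19,12]),('pencup',[210,206,32,56],[398,214,34,65]),('rack',[195,170,68,39],[311,268,73,94])]:print(n,*tri(c(a),c(b)))
print('screwdriver',onz(d,[c([261,246,30,52])],.01))
"
```

```text
arbor [ 0.461 -0.325  0.09 ] 0.0041
sleeve [ 0.586 -0.049  0.12 ] 0.0038
drift [0.489 0.235 0.013] 0.0145
spare [ 0.477 -0.234  0.09 ] 0.0035
spool [0.708 0.251 0.013] 0.0031
pencup [ 0.712 -0.244  0.078] 0.0089
rack [ 0.469 -0.29   0.033] 0.0052
screwdriver [[ 0.42953195 -0.04753162  0.01      ]]
```

View pics/v1.png

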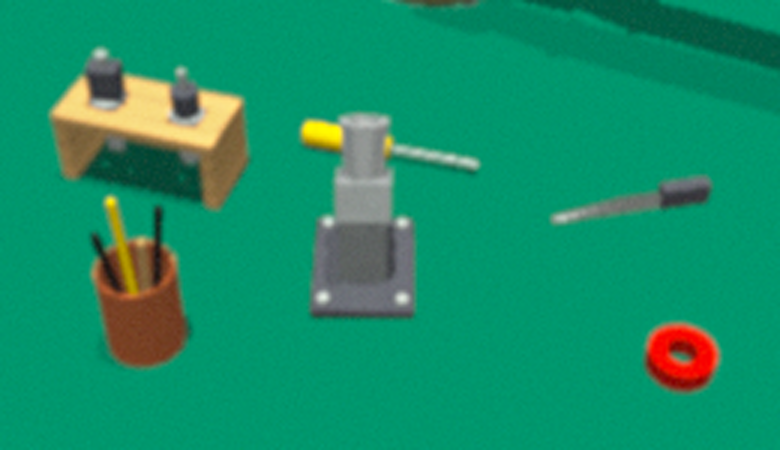

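View pics/v2.png

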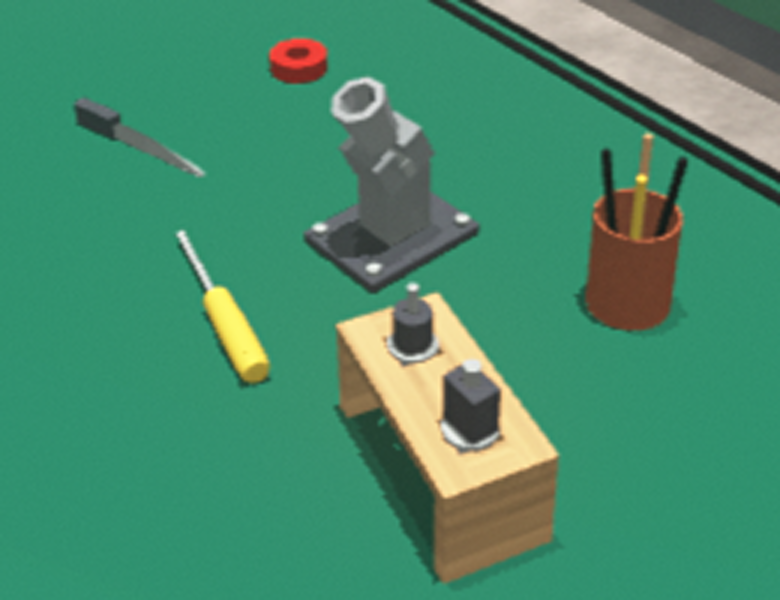

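The pictures match the networks: holder with the dark square head in the rack's far hole (scene 215,167), sleeve leaning towards the robot (301,195), drift right with tip pointing left to the sleeve (scene tip 365,213). Now closer views with the wrist camera, on the way to the rack.

```bash
python3 - <<'E'
from h import *
import json
M=np.array(cams.camera_model('wrist')['tool_from_camera']);print(np.round(M,3)); print(cams.camera_model('wrist')['K'])
R0=np.array([[1,0,0],[0,-1,0],[0,0,-1.]])
print(np.round(state()['tool_rot'],2))
cen={'drift':[.49,.235,.01],'sleeve':[.58,-.05,.13],'rack':[.468,-.325,.11]}
dist={'drift':.30,'sleeve':.30,'rack':.27}
s0=state()
out={}
for n in cen:
    best=None
    for yaw in [0,np.pi/2,-np.pi/2,np.pi]:
        c,s=np.cos(yaw),np.sin(yaw);R=np.array([[c,-s,0],[s,c,0],[0,0,1]])@R0
        # camera axis along -z cam
        a=R@M[:3,:3]@np.array([0,0,-1.]); cp=np.array(cen[n])-a*dist[n]; p=cp-R@M[:3,3]
        q=kinematics.inverse_kinematics(p,R)
        print(n,yaw,np.round(p,3),np.round(a,2),None if q is None else np.round(q,2))
        if q is not None:
            dq=np.abs(np.array(q)-state()['joint_pos']).max()
            if best is None or dq<best[0]: best=(dq,p,R)
    arm.move_pose(best[1],best[2]);arm.wait(.15)
    s=state();img=cams.get_image('wrist');save(img,n+'_w.png')
    np.savez('s_'+n+'.npz',ee_pos=s['ee_pos'],tool_rot=s['tool_rot'])
    for k in {'drift':['drift','drift_tip'],'sleeve':['sleeve'],'rack':['arbor','rack']}[n]:
        r=finder.trace('wrist',k);print(k,[(q['bbox'],round(q['p'],2)) for q in r[:2]])
        if r: np.save('m_'+n+'_'+k+'.npy',r[0]['region'])
    print(s['time'])
a=[cv2.imread('pics/%s_w.png'%n) for n in cen]
cv2.imwrite('pics/v3.png',np.vstack([np.hstack([cv2.resize(x,(400,250)) for x in a[:2]]),np.hstack([cv2.resize(a[2],(400,250)),np.zeros((250,400,3),np.uint8)])]))
E
```

```text
[[-0.     0.97   0.243  0.065]
 [ 1.     0.     0.001 -0.   ]
 [ 0.     0.243 -0.97  -0.19 ]
 [ 0.     0.     0.     1.   ]]
[[306.89659863   0.         323.54965985]
 [  0.         306.89659863 196.30121253]
 [  0.           0.           1.        ]]
[[-0.9   0.43  0.  ]
 [ 0.43  0.9   0.  ]
 [-0.    0.   -1.  ]]
drift 0 [0.497 0.235 0.111] [-0.24  0.   -0.97] [-0.86  0.17  0.41  1.82 -0.07  1.16 -2.  ]
drift 1.5707963267948966 [0.49  0.242 0.111] [-0.   -0.24 -0.97] [-0.77  0.16  0.29  1.83 -0.05  1.16 -0.47]
drift -1.5707963267948966 [0.49  0.228 0.111] [ 0.    0.24 -0.97] [-0.51  0.15  0.03  1.83 -0.    1.16  2.66]
drift 3.141592653589793 [0.483 0.235 0.111] [ 0.24 -0.   -0.97] [-0.62  0.14  0.13  1.84 -0.02  1.16  1.08]
drift [([286.4, 113.8, 59.7, 165.0], 0.69)]
drift_tip [([288.9, 112.4, 61.5, 167.6], 0.91)]
2.975
sleeve 0 [ 0.587 -0.05   0.231] [-0.24  0.   -0.97] [-0.52  0.2   0.65  1.57 -0.12  1.41 -1.43]
sleeve 1.5707963267948966 [ 0.58  -0.043  0.231] [-0.   -0.24 -0.97] [-0.44  0.17  0.54  1.59 -0.09  1.41  0.1 ]
sleeve -1.5707963267948966 [ 0.58  -0.057  0.231] [ 0.    0.24 -0.97] None
sleeve 3.141592653589793 [ 0.573 -0.05   0.231] [ 0.24 -0.   -0.97] [-0.37  0.15  0.46  1.6  -0.07  1.41  1.67]
sleeve [([282.7, 161.8, 88.3, 69.3], 0.66)]
4.5
rack 0 [ 0.468 -0.325  0.182] [-0.24  0.   -0.97] [-0.21  0.2   0.88  1.7  -0.16  1.32 -0.87]
rack 1.5707963267948966 [ 0.468 -0.325  0.182] [-0.   -0.24 -0.97] [-0.13  0.19  0.78  1.7  -0.14  1.31  0.68]
rack -1.5707963267948966 [ 0.468 -0.325  0.182] [ 0.    0.24 -0.97] [-0.35  0.25  1.07  1.7  -0.22  1.32 -2.38]
rack 3.141592653589793 [ 0.468 -0.325  0.182] [ 0.24 -0.   -0.97] [-0.03  0.17  0.66  1.69 -0.11  1.31  2.23]
arbor [([285.5, 177.5, 44.2, 53.4], 0.66), ([258.4, 36.8, 127.7, 203.8], 0.48)]
rack [([258.9, 36.8, 127.6, 203.6], 0.59)]
5.925
```

View pics/v3.png

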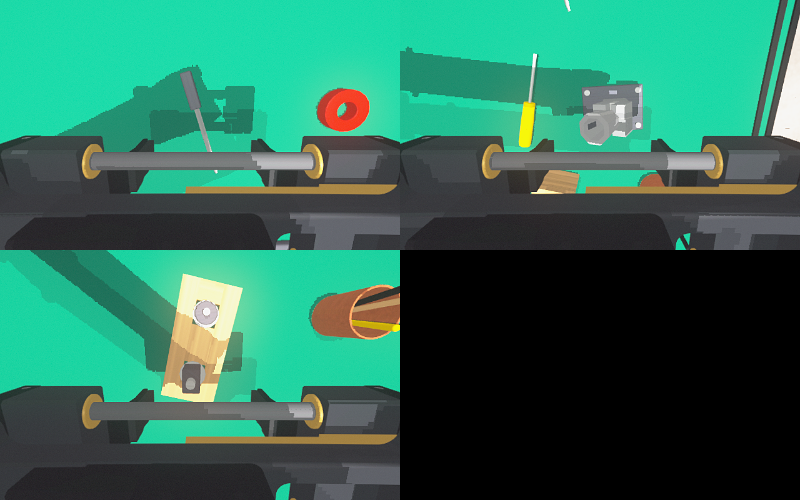

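Wrist views: drift spans (305,115)–(345,275) with its grip up left; sleeve mouth at about (315,207) over its plate; holder's head at about (307,200) near the rack's end. Enlarged for pixel reading.

```bash
python3 - <<'E'
import cv2,numpy as np
def crop(n,x,y,w,h,k):
    a=cv2.imread('pics/%s_w.png'%n)[y:y+h,x:x+w];a=cv2.resize(a,None,fx=k,fy=k,interpolation=cv2.INTER_CUBIC)
    for u in range((x+9)//10*10,x+w,10):
        cv2.line(a,((u-x)*k,0),((u-x)*k,6 if u%50 else 14),(0,0,255),1)
    for v in range((y+9)//10*10,y+h,10): cv2.line(a,(0,(v-y)*k),(6 if v%50 else 14,(v-y)*k),(0,0,255),1)
    return a
cv2.imwrite('pics/v4.png',crop('sleeve',275,120,120,120,5))
A=crop('rack',265,165,80,55,7);D=crop('drift',270,105,90,185,3)
c=np.zeros((560,560+270+0,3),np.uint8);c=c[:, :800];c[:385,:530]=A[:,:530];c[:555,530:800]=D
cv2.imwrite('pics/v5.png',c)
E
```

```text
(no output)
```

View pics/v4.png

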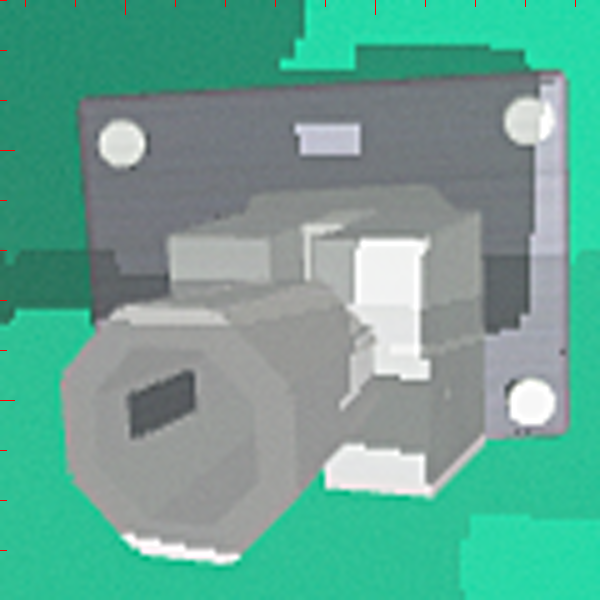

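View pics/v5.png

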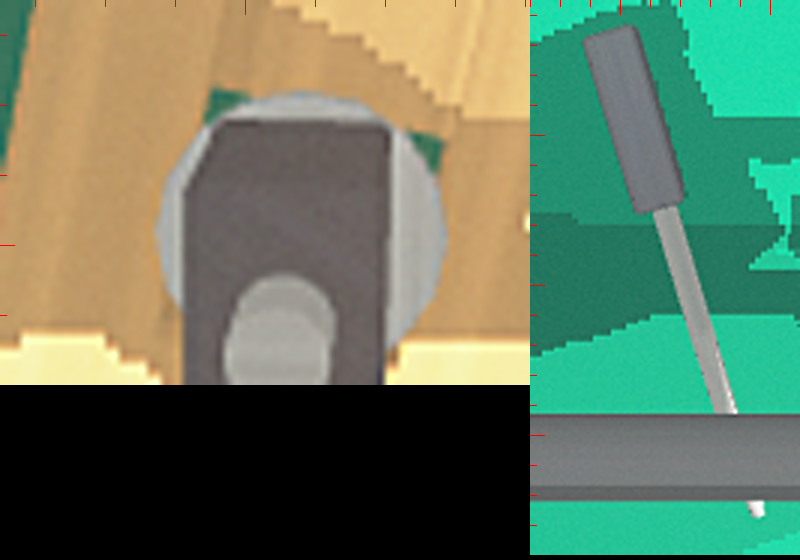

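```bash
cat > fit.py <<'E'
from h import *
from scipy.optimize import minimize, least_squares
def cam(n):
    s=np.load('s_%s.npz'%n);return ext('wrist',s)
def box(x0,x1,y0,y1,z0,z1): return np.array([[x,y,z] for x in(x0,x1) for y in(y0,y1) for z in(z0,z1)])
def Rz(a): return np.array([[np.cos(a),-np.sin(a),0],[np.sin(a),np.cos(a),0],[0,0,1]])
def fit(c,pts,poly,p0,off,k,size,vmax=None):
    A=np.zeros(size,np.uint8);cv2.fillPoly(A,[np.round(np.array(poly)).astype(int)],1)
    def f(p):
        B=np.zeros(size,np.uint8);u=(proj(c,pts@Rz(p[2]).T+[p[0],p[1],0])-off)*k
        cv2.fillConvexPoly(B,cv2.convexHull((u*16).astype(np.int32)),1,shift=4)
        return 1-(A&B).sum()/(A|B).sum()
    best=min((minimize(f,[p0[0],p0[1],y],method='Nelder-Mead',options=dict(initial_simplex=np.array([p0[0],p0[1],y])+np.array([[0,0,0],[.01,0,0],[0,.01,0],[0,0,.2]]),xatol=1e-4)) for y in p0[2]),key=lambda r:r.fun)
    return best.x,best.fun
if __name__=='__main__':
    c=cam('rack')
    p=[(184,190),(228,120),(390,125),(384,385),(184,385)]
    x,e=fit(c,box(-.012,.012,-.017,.017,.09,.13),p,[.465,-.325,np.arange(-1.6,1.6,.4)],[265,165],7,(385,530))
    print('arbor head',np.round(x,4),'IoU',1-e)
    fl=np.array([(158,225),(445,235),(302,92)])/7+[265,165];w=onz(c,fl,.09)
    cx=minimize(lambda q:((np.linalg.norm(w[:,:2]-q,axis=1)-.02)**2).sum(),w[:2,:2].mean(0)).x;print('flange centre',cx,np.linalg.norm(w[:,:2]-cx,axis=1))
    c=cam('drift');o=np.array([270,105])
    p=np.array([(583,42),(633,25),(684,196),(637,213)])-[530,0]
    x,e=fit(c,box(-.03,.025,-.008,.008,0,.026),p,[.49,.235,np.arange(-3,3.2,.5)],o,3,(555,270))
    print('drift',np.round(x,4),1-e)
    t=onz(c,[(np.array([760,512])-[530,0])/3+o],.002)[0];print('tip obs',t)
    for sgn in(1,-1):print('tip pred',x[:2]+sgn*.145*np.array([np.cos(x[2]),np.sin(x[2])]))
    c=cam('sleeve');o=np.array([275,120])
    pl=onz(c,np.array([(80,102),(565,73),(568,432),(92,325)])/5+o,.008);print('plate',np.round(pl,4))
    for a,b in((0,1),(1,2),(0,3)):
        d=pl[b]-pl[a];print('edge',np.degrees(np.arctan2(d[1],d[0])),np.linalg.norm(d))
    bo=onz(c,np.array([(120,143),(530,120),(532,400)])/5+o,.011)
    print('bolts',np.round(bo,4),np.degrees(np.arctan2(*(bo[1]-bo[0])[[1,0]])),np.degrees(np.arctan2(*(bo[2]-bo[1])[[1,0]])), (bo[0]+bo[2])/2)
    V=np.array([(62,378),(112,322),(228,325),(297,398),(293,490),(243,555),(127,540),(70,475)])/5+o
    print('mouth',onz(c,[V.mean(0)],.165))
    # octagon fit, lean towards robot
    a=np.radians(np.arange(8)*45+22.5);oc=.023/np.cos(np.pi/8)*np.c_[np.cos(a),np.sin(a),0*a]
    t=np.radians(25)
    def sl(p):
        # x away&up, y level, z up & towards robot
        R=Rz(p[2])@np.c_[[np.cos(t),0,np.sin(t)],[0,1,0],[-np.sin(t),0,np.cos(t)]]
        return proj(c,oc@R.T+[p[0],p[1],.165])
    def res(p):
        d=np.linalg.norm(sl(p)[:,None]-V[None],axis=2);return d.min(1)
    for y0 in(-.3,0,.3):
        r=least_squares(res,[.56,-.05,y0]);print('oct',np.round(r.x,4),np.degrees(r.x[2]),r.cost)
E
python3 fit.py
```

```text
arbor head [ 0.4554 -0.3321 -0.0345] IoU 0.9743306703586596
flange centre [ 0.45545157 -0.33097289] [0.01947191 0.01947306 0.02005776]
drift [0.4729 0.2888 1.8309] 0.8476928622927181
tip obs [0.51538441 0.1469804  0.002     ]
tip pred [0.43562456 0.42887236]
tip pred [0.51021046 0.14862793]
plate [[ 0.5369 -0.002   0.008 ]
 [ 0.6648  0.0058  0.008 ]
 [ 0.671  -0.0924  0.008 ]
 [ 0.5388 -0.0623  0.008 ]]
edge 3.507897945701472 0.1281385624867937
edge -86.41239409105647 0.0984089372670132
edge -88.21258795790204 0.06031816913123703
bolts [[ 0.5475 -0.0125  0.011 ]
 [ 0.6556 -0.0062  0.011 ]
 [ 0.6599 -0.0824  0.011 ]] 3.3279001072755285 -86.80608952036822 [ 0.60372107 -0.04743641  0.011     ]
mouth [[ 0.56935483 -0.04851919  0.165     ]]
oct [ 0.569  -0.0485 -0.7141] -40.915821061733936 69.62575305325598
oct [ 0.565  -0.045  -0.3977] -22.78449204781984 259.0484088745435
oct [ 0.5691 -0.049   0.8081] 46.30003916289966 19.9876975618739
```

```bash
cat >> h.py <<'E'
def Rz(a): return np.array([[np.cos(a),-np.sin(a),0],[np.sin(a),np.cos(a),0],[0,0,1]])
t=np.radians(25);YAW=np.radians(3.4)
S=Rz(YAW)@np.c_[[np.cos(t),0,np.sin(t)],[0,1,0],[-np.sin(t),0,np.cos(t)]]
SO=np.array([.5693,-.0487,.165])
A=np.array([.4554,-.3315,.085]);AY=-.0345
D180=np.array([[0,1,0],[1,0,0],[0,0,-1.]])  # tool x=y, tool y=x, z=-z
def tool_s(ang,sg): return S@Rz(ang)@Rz(0 if sg>0 else np.pi)@D180
def tool_a(sg): return Rz(AY)@Rz(0 if sg>0 else np.pi)@D180
HB=.0085
E
python3 - <<'E'
from h import *
for sa in(1,-1):
    for ss in (1,-1):
        q=kinematics.inverse_kinematics(A+[0,0,HB],tool_a(sa));print('grasp',sa,None if q is None else np.round(q,2)) if ss==1 else 0
        for d in(-45,0,45):
            r=[kinematics.inverse_kinematics(SO+S[:,2]*(h+HB),tool_s(np.radians(d),ss)) for h in(.085,0)]
            if sa==1: print(ss,d,[None if x is None else np.round(x,2) for x in r])
from fit import cam
c=cam('sleeve');a=np.radians(np.arange(8)*45+22.5);oc=.023/np.cos(np.pi/8)*np.c_[np.cos(a),np.sin(a),0*a]
print(np.round((proj(c,oc@S.T+SO)-[275,120])*5))
for n,w in(('scene',0),('side',0)): print(n,proj(ext(n),[SO,SO-S[:,2]*.092]))
E
```

```text
grasp 1 [-0.09  0.26  0.78  1.82 -0.2   1.14  0.72]
1 -45 [None, array([-0.42, -0.22,  0.45,  2.11,  0.07,  0.79, -0.73])]
1 0 [None, array([-0.56, -0.24,  0.57,  2.11,  0.13,  0.8 ,  0.01])]
1 45 [None, array([-0.69, -0.27,  0.67,  2.12,  0.19,  0.81,  0.75])]
-1 -45 [None, array([-0.76, -0.29,  0.74,  2.12,  0.24,  0.81,  2.28])]
-1 0 [None, array([ 1.16, -0.25, -0.94,  2.07, -0.42,  0.83, -2.66])]
-1 45 [None, array([-0.35, -0.21,  0.39,  2.11,  0.05,  0.79, -2.28])]
grasp -1 [-0.32  0.34  1.07  1.82 -0.33  1.17 -2.31]
[[298. 391.]
 [220. 308.]
 [121. 304.]
 [ 60. 376.]
 [ 69. 478.]
 [140. 556.]
 [236. 567.]
 [304. 500.]]
scene [[301.07270299 180.34083515]
 [300.83590664 211.5340347 ]]
side [[319.07255852 202.27826427]
 [331.24220104 223.62620804]]
```

```bash
python3 - <<'E'
from h import *
def Rx(a): return np.array([[1,0,0],[0,np.cos(a),-np.sin(a)],[0,np.sin(a),np.cos(a)]])
HG=.027
# arbor frame in tool tilt b about arbor x, through grasp point
def tcp(O,RA,b,sg,h):
    R=RA@Rx(b)@Rz(0 if sg>0 else np.pi)@D180
    g=O+RA[:,2]*(h+HG); return g+R[:,2]*.019,R
for b in np.radians([-40,-25,-12,0,12,25,40]):
  for sg in(1,-1):
    g=kinematics.inverse_kinematics(*tcp(A,Rz(AY),b,sg,0))
    row=[]
    for d in(-45,0,45):
        m=-1;q7=None
        for h in np.arange(0,.09,.01):
            q=kinematics.inverse_kinematics(*tcp(SO,S@Rz(np.radians(d)),b,sg,h))
            if q is None: break
            m=h;q7=q
        row.append((d,round(float(m),3),None if q7 is None else (round(q7[1],2),round(q7[6],2))))
    print(int(round(np.degrees(b))),sg,None if g is None else np.round(g,2)[[1,6]],row)
E
```

```text
-40 1 [ 0.15 -0.33] [(-45, 0.08, (np.float64(0.13), np.float64(-1.12))), (0, 0.08, (np.float64(-0.1), np.float64(-0.89))), (45, -1.0, None)]
-40 -1 [0.27 2.64] [(-45, 0.08, (np.float64(0.13), np.float64(2.01))), (0, 0.08, (np.float64(-0.12), np.float64(2.23))), (45, -1.0, None)]
-25 1 [0.12 0.07] [(-45, 0.08, (np.float64(-0.07), np.float64(-1.07))), (0, 0.08, (np.float64(-0.26), np.float64(-0.63))), (45, -1.0, None)]
-25 -1 None [(-45, 0.08, (np.float64(-0.08), np.float64(2.07))), (0, 0.08, (np.float64(-0.29), np.float64(2.46))), (45, -1.0, None)]
-12 1 [0.16 0.43] [(-45, 0.08, (np.float64(-0.23), np.float64(-0.95))), (0, 0.07, (np.float64(-0.29), np.float64(-0.2))), (45, 0.01, (np.float64(-0.29), np.float64(0.63)))]
-12 -1 [ 0.22 -2.62] [(-45, 0.08, (np.float64(-0.26), np.float64(2.14))), (0, 0.01, (np.float64(-0.3), np.float64(2.66))), (45, 0.01, (np.float64(-0.29), np.float64(-2.46)))]
0 1 [0.26 0.72] [(-45, 0.08, (np.float64(-0.29), np.float64(-0.57))), (0, 0.08, (np.float64(-0.29), np.float64(0.21))), (45, 0.08, (np.float64(-0.29), np.float64(1.0)))]
0 -1 [ 0.35 -2.31] [(-45, 0.
[... 449 characters left out ...]
4(-2.13)))]
25 1 [0.56 1.1 ] [(-45, 0.06, (np.float64(-0.29), np.float64(0.31))), (0, 0.08, (np.float64(-0.17), np.float64(0.72))), (45, 0.08, (np.float64(0.01), np.float64(1.26)))]
25 -1 [ 0.68 -1.93] [(-45, 0.04, (np.float64(-0.28), np.float64(-2.69))), (0, 0.08, (np.float64(-0.28), np.float64(-2.54))), (45, 0.08, (np.float64(-0.0), np.float64(-1.88)))]
40 1 [0.74 1.2 ] [(-45, 0.08, (np.float64(-0.3), np.float64(0.61))), (0, 0.08, (np.float64(0.08), np.float64(1.05))), (45, 0.08, (np.float64(0.25), np.float64(1.41)))]
40 -1 [ 0.88 -1.83] [(-45, 0.08, (np.float64(-0.22), np.float64(-2.38))), (0, 0.08, (np.float64(0.11), np.float64(-2.06))), (45, 0.08, (np.float64(0.35), np.float64(-1.62)))]
```

```bash
cat >> h.py <<'E'
def Rx(a): return np.array([[1,0,0],[0,np.cos(a),-np.sin(a)],[0,np.sin(a),np.cos(a)]])
HG=.029;B=np.radians(20)
def tcp(O,RA,h,b=B):
    R=RA@Rx(b)@D180
    g=O+RA[:,2]*(h+HG); return g+R[:,2]*.019,R
def sp(deg,h): return tcp(SO,S@Rz(np.radians(deg)),h)
def f():
    s=state();return np.round(S.T@np.array(s['contact_force']),1)
E
python3 - <<'E'
from h import *
p,R=tcp(A,Rz(AY),0)
move_gripper(.06,40)
arm.move_pose(p-R[:,2]*.08,R)
arm.movel(p,R,v=.12)
print(f())
move_gripper(0.0,40)
s=state();print('w',s['gripper_width'],s['grip_force'],s['contact_force'],np.round(s['ee_pos']-p,4))
arm.movel(p+[0,0,.17],R,v=.2);arm.wait(.2)
s=state();print(s['gripper_width'],s['contact_force'],s['torque'],s['time'])
for d,h in((45,.1),(45,.085),(45,0),(0,.012),(0,0)):
    q=kinematics.inverse_kinematics(*sp(d,h));print(d,h,None if q is None else np.round(q,2))
save(cams.get_image('side'),'held.png')
E
```

```text
[0.1 0.1 1.1]
w 0.02347946312512611 39.97501194477081 [-0.92163543  0.41221446 -0.04478305] [-0.0002 -0.      0.    ]
0.023242126456442098 [ 0.26092226 -0.05209488 -3.62616666] [-0.81340198  0.14710458 -0.01977941] 10.05
45 0.1 [-0.52 -0.13  0.72  1.8  -0.2   1.33  1.14]
45 0.085 [-0.52 -0.11  0.73  1.81 -0.22  1.3   1.16]
45 0 [-0.5   0.06  0.77  1.86 -0.36  1.17  1.29]
0 0.012 [-0.48 -0.12  0.81  2.03 -0.48  0.99  0.7 ]
0 0 [-0.48 -0.09  0.82  2.04 -0.52  0.98  0.74]
```

```bash
python3 - <<'E'
from h import *
arm.move_pose(*sp(45,.085));arm.wait(.2);f0=f();print('base',f0)
save(cams.get_image('side'),'pre.png')
h=.085
for h in [.06,.045]+list(np.arange(.038,.009,-.004)):
    p,R=sp(45,h);arm.movel(p,R,v=.08);g=f()-f0
    print(round(h,3),g,np.round(S.T@(np.array(state()['ee_pos'])-p)*1e3,1))
    if g[2]>5 or np.abs(g[:2]).max()>12: break
print(state()['time'],h)
save(cams.get_image('side'),'in.png')
a=cv2.imread('pics/pre.png')[150:270,250:400];b=cv2.imread('pics/in.png')[150:270,250:400]
cv2.imwrite('pics/v6.png',cv2.resize(np.hstack([a,b]),(800,320),interpolation=cv2.INTER_CUBIC))
E
```

```text
base [-0.7 -0.8 -3.7]
0.06 [-1.1  0.7  0.7] [-0.7  0.1 -0.7]
0.045 [-0.9  0.7  0.2] [-0.6  0.2 -0.6]
0.038 [-1.   0.2  0.8] [-0.4  0.1 -0.3]
0.034 [-1.1  0.5  0.5] [-0.2  0.1 -0.2]
0.03 [-1.4  0.9  0. ] [-0.3  0.1 -0.2]
0.026 [-0.7  0.5  0.1] [-0.3  0.1 -0.3]
0.022 [-0.6  0.5 -0.3] [-0.3  0.1 -0.3]
0.018 [-0.4 -0.3 -0.6] [-0.3  0.1 -0.3]
0.014 [-0.2  0.6  0.5] [-0.2  0.1 -0.3]
0.01 [-1.4  0.2 14.6] [ 1.2 -0.4  2. ]
14.275 0.010000000000000023
```

View pics/v6.png

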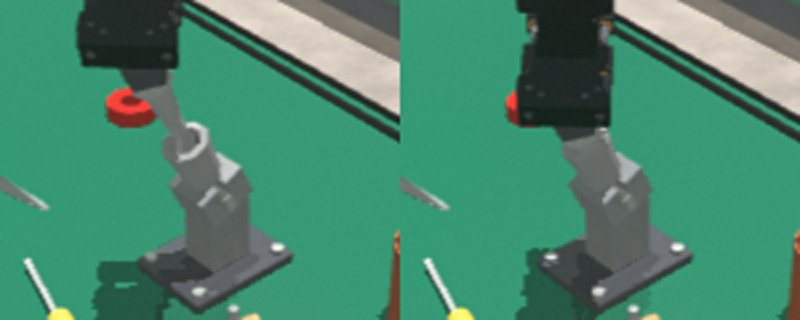

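The shank is in the mouth, and the stop at about 12 mm with no side force shows the tang on the cheeks. Now wring.

```bash
python3 - <<'E'
from h import *
f0=np.array([-.7,-.8,-3.7]);h=.0112
arm.movel(*sp(45,h),v=.05);print(f()-f0)
for d in [36,28,20,14,10,7,4,2,0,-2,-4,-6]:
    p,R=sp(d,h);arm.movel(p,R,v=.03);g=f()-f0
    print(d,round(h,4),g,np.round(S.T@(np.array(state()['ee_pos'])-p)*1e3,1),round(state()['time'],2),np.round(state()['torque'],2))
    if d<=7 and g[2]<2: break
    h+=np.clip((g[2]-7)/7000,-.002,.002)
for h in (.0095,.0075):
    p,R=sp(min(max(d,-2),2),h);arm.movel(p,R,v=.05);g=f()-f0;print(h,g,np.round(S.T@(np.array(state()['ee_pos'])-p)*1e3,1),state()['time'])
    if g[2]>10:break
E
```

```text
[-1.   0.4 10.8]
36 0.0112 [-0.2 -0.4 11.4] [ 0.3 -0.2  0.7] 14.88 [-0.22  1.2   0.32]
28 0.0118 [-1.6  1.   8.7] [0.1 0.1 0.2] 15.18 [-0.29  1.05  0.22]
20 0.0121 [-1.3 -0.2  6.5] [-0.1  0.1 -0.1] 15.47 [-0.46  1.04  0.27]
14 0.012 [-1.6  0.9  5.1] [-0.1  0.1 -0.1] 15.72 [-0.48  0.99  0.25]
10 0.0117 [-0.7  0.5 -0.4] [ 0.  -0.2 -0.6] 15.97 [-0.84  0.59 -0.07]
7 0.0107 [-0.5  1.   0.8] [-0.  -0.  -0.3] 16.23 [-0.86  0.73 -0.1 ]
0.0095 [-1.  -0.3 -0.8] [-0.1 -0.  -0. ] 16.475
0.0075 [-2.4  0.3 -0.2] [-0.2  0.  -0.2] 16.725
```

The tang dropped in at about 10° nominal (so true zero is some 4–5°). Press home with small twists.

```bash
python3 - <<'E'
from h import *
f0=np.array([-.7,-.8,-3.7]);k=0
for h in (.006,.004,.002,.0005,-.0005,-.0015,-.0025,-.0035,-.0045,-.0055):
    k+=1;d=5+(1.5 if k%2 else -1.5)
    p,R=sp(d,h);arm.movel(p,R,v=.04);s=state();g=f()-f0
    act=(S.T@(np.array(s['ee_pos'])-sp(d,0)[0]))[2]*1e3
    print(h,g,'h act mm',round(act,2),round(s['time'],2),np.round(s['torque'],2))
    if g[2]>30 or np.abs(g[:2]).max()>15: break
E
```

```text
0.006 [-2.5  0.5  1.8] h act mm 5.95 16.98 [-0.73  1.16  0.22]
0.004 [-1.5  2.1  1. ] h act mm 3.94 17.23 [-0.71  1.05  0.12]
0.002 [-4.   0.8  6. ] h act mm 2.46 17.48 [-0.43  1.41  0.53]
0.0005 [-3.8  1.5  7.4] h act mm 1.0 17.73 [-0.36  1.49  0.49]
-0.0005 [-6.1  0.9 14. ] h act mm 0.62 17.98 [-0.22  2.01  0.81]
-0.0015 [-8.1 -0.1 21. ] h act mm 0.6 18.23 [0.15 2.52 1.25]
-0.0025 [-10.6  -1.1  29.7] h act mm 0.51 18.48 [0.42 3.1  1.5 ]
-0.0035 [-12.8   0.2  36.8] h act mm 0.5 18.73 [0.74 3.59 2.1 ]
```

```bash
python3 - <<'E'
from h import *
p,R=sp(5,.0005);arm.movel(p,R,v=.04);print(f())
move_gripper(.05);print(f())
arm.movel(p-R[:,2]*.10,R,v=.2);arm.wait(.1)
s=state();save(cams.get_image('wrist'),'fit_w.png');np.savez('s_fit.npz',ee_pos=s['ee_pos'],tool_rot=s['tool_rot'])
save(cams.get_image('side'),'fit_s.png')
save(cams.get_image('scene'),'fit_c.png');print(s['time'],s['ee_pos'])
c=ext('wrist',s);u=proj(c,[SO,SO+S[:,2]*.045])
print(u)
a=cv2.resize(cv2.imread('pics/fit_w.png'),(480,300))
b=cv2.resize(cv2.imread('pics/fit_s.png')[160:250,280:376],(320,300),interpolation=cv2.INTER_CUBIC)
cv2.imwrite('pics/v7.png',np.hstack([a,b]))
E
```

```text
[-6.1 -0.4  6.5]
[ 0.   0.1 -0.9]
20.4917 [ 0.52793868 -0.07757871  0.25988621]
[[325.20490923 197.77145152]
 [325.3175031  192.52829534]]
```

View pics/v7.png

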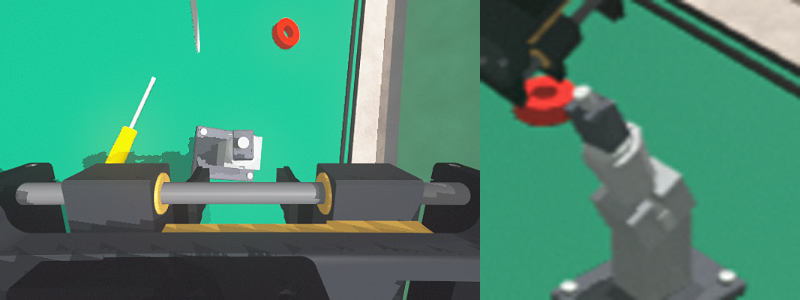

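Holder stands seated with its flange on the rim (side crop 620,140), fingers clear of it. Now look at the slot's +y end and the drift from a better place.

```bash
cat > look.py <<'E'
from h import *
M=np.array(cams.camera_model('wrist')['tool_from_camera'])
def look(tgt,dirn,dist,n,shift=.03,roll=None):
    dirn=np.array(dirn,float)/np.linalg.norm(dirn);best=None
    for r in (np.radians(np.arange(0,360,30)) if roll is None else [roll]):
        z=dirn;u=np.array([0,0,1.]) if abs(z[2])<.9 else np.array([1.,0,0])
        x=np.cross(u,z);x/=np.linalg.norm(x);y=np.cross(z,x)
        x,y=np.cos(r)*x+np.sin(r)*y,-np.sin(r)*x+np.cos(r)*y
        Rc=np.c_[x,y,z];cp=np.array(tgt)+z*dist-y*shift
        R=Rc@M[:3,:3].T;p=cp-R@M[:3,3];q=kinematics.inverse_kinematics(p,R)
        if q is None or p[2]<.1: continue
        d=np.abs(np.array(q)-state()['joint_pos']).max()
        if best is None or d<best[0]: best=(d,p,R,r)
    if best is None: print('none');return
    print(n,np.round(best[1],3),'roll',np.degrees(best[3]),'dq',best[0])
    arm.move_pose(best[1],best[2]);arm.wait(.15);s=state()
    save(cams.get_image('wrist'),n+'.png');np.savez('s_%s.npz'%n,ee_pos=s['ee_pos'],tool_rot=s['tool_rot'])
    print(state()['time'],proj(ext('wrist',s),[tgt]))
E
python3 - <<'E'
from look import *
p0=np.array(state()['ee_pos']);arm.movel([.48,.02,.33],v=.25)
look([.495,.24,.01],[0,0,1],.32,'dr2')
sl=SO-S[:,2]*.063+S[:,1]*.026;print(sl)
look(sl,[-.1,.75,.65],.33,'sl2',shift=.03)
a=cv2.imread('pics/dr2.png');b=cv2.imread('pics/sl2.png')
print(a.shape)
cv2.imwrite('pics/v8.png',np.vstack([np.hstack([cv2.resize(x,(400,250)) for x in(a,b)]),np.hstack([cv2.resize(b[100:200,240:400],(560,350),interpolation=cv2.INTER_CUBIC),np.zeros((350,240,3),np.uint8)])]))
E
```

```text
Traceback (most recent call last):
workcell.Unreachable: the arm cannot follow that straight line within its joint ranges
```

```bash
python3 - <<'E'
from look import *
arm.move_pose([.47,-.02,.33],Rz(0)@D180)
look([.495,.24,.01],[0,0,1],.32,'dr2')
sl=SO-S[:,2]*.063+S[:,1]*.026;print(sl)
look(sl,[-.1,.75,.65],.33,'sl2',shift=.03)
a=cv2.imread('pics/dr2.png');b=cv2.imread('pics/sl2.png')
cv2.imwrite('pics/v8.png',np.vstack([np.hstack([cv2.resize(x,(400,250)) for x in(a,b)]),np.hstack([cv2.resize(b[100:200,240:400],(560,350),interpolation=cv2.INTER_CUBIC),np.zeros((350,240,3),np.uint8)])]))
E
```

```text
dr2 [0.519 0.2   0.129] roll 119.99999999999999 dq 0.45608291839603526
22.7167 [[322.45041872 166.44323636]]
[ 0.59433612 -0.02116674  0.10790261]
sl2 [0.608 0.053 0.223] roll 210.00000000000003 dq 0.7586868319029774
23.6667 [[324.50955937 169.0095452 ]]
```

View pics/v8.png

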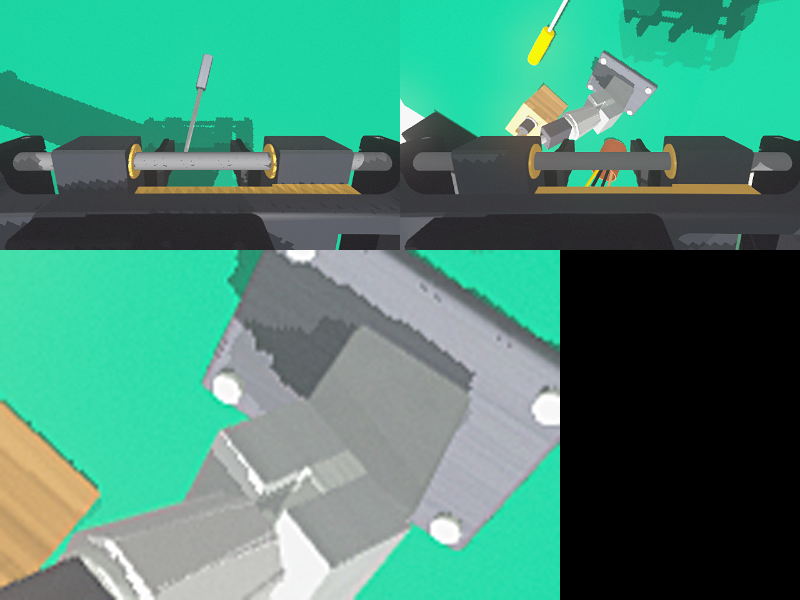

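The holder is seated in the sleeve; the grooved slot's open +y end is at about crop (355,460) and the block's top corners at (305,400), (222,432), (410,525). Fit position and yaw to those.

```bash
python3 - <<'E'
from h import *
from scipy.optimize import least_squares
s=np.load('s_sl2.npz');c=ext('wrist',s)
I=np.array([(305,400),(222,432),(410,525),(330,597)],float);I=np.c_[240+I[:,0]/3.5,100+(I[:,1]-250)/3.5]
P=np.array([(-28,26,-54),(-28,-26,-54),(28,26,-54),(28,-26,-54)])*1e-3
S0=np.c_[[np.cos(t),0,np.sin(t)],[0,1,0],[-np.sin(t),0,np.cos(t)]]
def pr(p,P): return proj(c,P@(Rz(p[2])@S0).T+[p[0],p[1],.165+p[3]])
for k in(3,4):
  for zfix in(0,1):
    r=least_squares(lambda p:np.r_[(pr(p,P[:k])-I[:k]).ravel(),(p[3]*(1e5 if zfix else 1e3))/1],[*SO[:2],.06,0])
    print(k,zfix,np.round(r.x,4),'yaw',np.degrees(r.x[2]),np.round(r.fun,1))
r=least_squares(lambda p:np.r_[(pr(p,P[:3])-I[:3]).ravel(),p[3]*1e3],[*SO[:2],.06,0])
img=cv2.imread('pics/sl2.png')[100:200,240:400];o=np.array([240,100])
im=cv2.resize(img,(800,500),interpolation=cv2.INTER_CUBIC)
def dl(p,L,col):
    q=((pr(p,np.array(L)*1e-3)-o)*5).astype(int);cv2.polylines(im,[q],False,col,1)
for p,col in(([*SO[:2],YAW,0],(0,0,255)),(r.x,(255,0,0))):
    dl(p,[(-28,-26,-54),(-28,26,-54),(28,26,-54),(28,-26,-54)],col)
    dl(p,[(-5,-26,-54),(-5,26,-54),(-5,26,-72),(5,26,-72),(5,26,-54),(5,-26,-54)],col)
cv2.imwrite('pics/v9.png',im)
# plate yaw recheck from bolts in this view
b=np.array([(227,390),(444,530),(549,408)],float);b=np.c_[240+b[:,0]/3.5,100+(b[:,1]-250)/3.5];w=onz(c,b,.011);print(np.round(w,4))
for i,j in((0,1),(2,1)):d=w[j]-w[i];print(np.degrees(np.arctan2(d[1],d[0])),np.linalg.norm(d))
E
```

```text
3 0 [ 0.5742 -0.0093 -0.2016 -0.0018] yaw -11.549138419353106 [ 1.9 -9.1 -2.7  6.1 -0.2  4.8 -1.8]
3 1 [ 0.5741 -0.0077 -0.1988 -0.    ] yaw -11.392583999508725 [ 1.8 -9.3 -2.9  6.2  0.1  4.9 -0. ]
4 0 [ 0.5753 -0.009  -0.1219 -0.0023] yaw -6.98350468342357 [  1.4 -10.2  -0.3   7.7   2.1   1.9  -4.5   3.3  -2.3]
4 1 [ 0.5751 -0.0069 -0.1201 -0.    ] yaw -6.882624787562761 [  1.3 -10.5  -0.6   7.7   2.3   2.   -4.5   3.7  -0. ]
[[ 0.553  -0.0924  0.011 ]
 [ 0.6595 -0.0855  0.011 ]
 [ 0.6547 -0.0085  0.011 ]]
3.690833895196463 0.10668055011803648
-86.44018093885417 0.07717836048172672
```

View pics/v9.png

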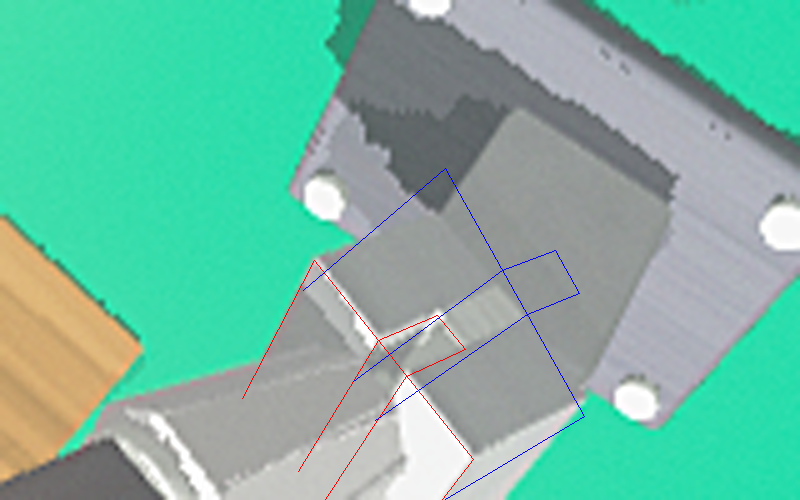

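The red nominal model lies on the block's edges and slot opening to within a millimetre, so pose and yaw (≈3.5°) hold. Now fit the drift's silhouette in both overhead views.

```bash
cat > dfit.py <<'E'
from h import *
from scipy.optimize import minimize
def box(x0,x1,y0,y1,z0,z1): return np.array([[x,y,z] for x in(x0,x1) for y in(y0,y1) for z in(z0,z1)])
G=box(-.03,.025,-.008,.008,0,.026)
Bl=[box(.025,.07,-.0035,.0035,0,.016),np.array([[.07,y,z] for y in(-.0035,.0035) for z in(0,.016)]+[[.145,y,z] for y in(-.002,.002) for z in(0,.003)])]
def fitd(n,img,vmax):
    c=ext('wrist',np.load('s_%s.npz'%n));im=cv2.imread('pics/'+img).astype(int)
    g=(im[...,1]-im[...,2])<35   # not green (BGR)
    def ren(p):
        m=np.zeros((400,640),np.uint8)
        for P in [G]+Bl: cv2.fillConvexPoly(m,cv2.convexHull((proj(c,P@Rz(p[2]).T+[p[0],p[1],0])*16).astype(np.int32)),1,shift=4)
        return m
    roi=cv2.dilate(ren([.478,.285,-1.3]),np.ones((25,25)))>0;roi[vmax:]=0
    f_=lambda p:((ren(p)>0)^g)[roi].sum()/ (g&roi).sum()
    r=min((minimize(f_,[x,y,a],method='Nelder-Mead',options=dict(initial_simplex=np.array([x,y,a])+np.array([[0,0,0],[.004,0,0],[0,.004,0],[0,0,.06]]))) for x in(.473,.478) for y in(.283,.289) for a in(-1.33,-1.27)),key=lambda r:r.fun)
    print(n,np.round(r.x,4),'err',round(r.fun,3),'px',(g&roi).sum(),'tip',np.round(r.x[:2]+.145*np.array([np.cos(r.x[2]),np.sin(r.x[2])]),4))
    return r.x
fitd('drift','drift_w.png',238);fitd('dr2','dr2.png',208)
E
python3 dfit.py
```

```text
drift [ 0.4744  0.2849 -1.2937] err 0.116 px 1666 tip [0.5141 0.1454]
dr2 [ 0.4743  0.284  -1.2864] err 0.134 px 1382 tip [0.515  0.1448]
```

```bash
cat >> h.py <<'E'
YAW2=np.radians(3.7)
S2=Rz(YAW2)@Rz(-YAW)@S
RD1=np.c_[-S2[:,1],S2[:,0],S2[:,2]]
DO=np.array([.4744,.2845,0]);RD0=Rz(-1.29)
def Ry(a): return np.array([[np.cos(a),0,np.sin(a)],[0,1,0],[-np.sin(a),0,np.cos(a)]])
GX=-.015
def dtcp(O,RD,b,sg):
    R=RD@Ry(b)@np.diag([-sg,sg,-1.]);hg=.019*np.cos(b)+.0095*abs(np.sin(b))+.002
    return O+RD@[GX,0,hg]+R[:,2]*.019,R
def dp(y,b,sg,up=0,x=0): return dtcp(SO+S2@[x,y,-.072+up],RD1,b,sg)
E
python3 - <<'E'
from h import *
for b in(-30,-20,-12,-6,0,8):
  for sg in(1,-1):
    ks=[dtcp(DO,RD0,np.radians(b),sg)]+[dp(y,np.radians(b),sg,u) for y,u in((.2,.03),(.2,.002),(.12,.002),(.054,0),(.06,.0))]
    Q=[kinematics.inverse_kinematics(*k) for k in ks]
    print(b,sg,[None if q is None else np.round(np.array(q)[[1,5,6]],2).tolist() for q in Q])
E
```

```text
-30 1 [[0.51, 1.25, -0.76], [0.21, 1.15, -1.1], [0.26, 1.1, -1.11], [0.18, 1.02, -1.05], [0.12, 0.95, -0.99], [0.13, 0.96, -1.0]]
-30 -1 [[0.52, 1.32, 2.24], [0.21, 1.2, 2.0], [0.26, 1.16, 1.97], [0.18, 1.06, 2.05], [0.13, 0.98, 2.12], [0.13, 0.98, 2.11]]
-20 1 [[0.42, 1.14, -0.65], [0.09, 1.01, -0.99], [0.14, 0.95, -1.0], [0.07, 0.88, -0.9], [0.02, 0.81, -0.8], [0.03, 0.82, -0.81]]
-20 -1 [[0.42, 1.18, 2.38], [0.09, 1.02, 2.13], [0.14, 0.97, 2.11], [0.07, 0.89, 2.22], [0.03, 0.81, 2.34], [0.03, 0.82, 2.33]]
-12 1 [[0.36, 1.05, -0.53], [0.01, 0.89, -0.86], [0.06, 0.83, -0.87], [-0.0, 0.76, -0.72], [-0.03, 0.71, -0.57], [-0.03, 0.71, -0.58]]
-12 -1 [[0.36, 1.07, 2.53], [0.02, 0.89, 2.28], [0.07, 0.83, 2.26], [0.0, 0.76, 2.42], [-0.03, 0.71, 2.58], [-0.03, 0.71, 2.56]]
-6 1 [[0.32, 1.0, -0.42], [-0.04, 0.8, -0.71], [0.02, 0.74, -0.72], [-0.04, 0.69, -0.53], [-0.06, 0.65, -0.34], [-0.05, 0.65, -0.36]]
-6 -1 [[0.33, 1.01, 2.65], [-0.03, 0.8, 2.43], [0.02, 0.74, 2.42], [-0.04, 0.69, 2.61], None, None]
0 1 [[0.3, 0.95, -0.29], [-0.07, 0.72, -0.53], [-0.01, 0.66, -0.52], [-0.05, 0.63, -0.29], [-0.06, 0.62, -0.07], [-0.06, 0.62, -0.09]]
0 -1 [[0.61, 1.11, 2.34], [-0.08, 0.72, 2.6], [-0.02, 0.66, 2.62], None, None, None]
8 1 [[0.28, 0.92, -0.1], [-0.1, 0.65, -0.22], [-0.04, 0.6, -0.18], [-0.06, 0.62, 0.08], [-0.05, 0.64, 0.31], [-0.05, 0.64, 0.29]]
8 -1 [[0.58, 1.0, 2.5], [-0.29, 0.7, 2.62], None, None, None, None]
```

```bash
cat >> h.py <<'E'
DB=np.radians(-10)
E
python3 - <<'E'
from h import *
p,R=dtcp(DO,RD0,DB,1);print(p)
arm.move_pose([.5,.14,.27],np.array(R))
arm.move_pose(p-R[:,2]*.08,R)
arm.movel(p,R,v=.12);print(f())
move_gripper(0,45);s=state();print('w',s['gripper_width'],s['grip_force'],np.round(s['ee_pos']-p,4))
arm.movel(p+[0,0,.13],R,v=.2)
arm.move_pose(*dp(.2,DB,1,.03));arm.movel(*dp(.19,DB,1,.0015),v=.12);arm.wait(.2)
s=state();print(s['gripper_width'],f(),s['time'])
pt=SO+S2@[0,.045,-.0705]+0
for n in('side','scene'):
    save(cams.get_image(n),'ins_%s.png'%n);print(n,proj(ext(n),[pt]))
a=cv2.imread('pics/ins_side.png')[190:250,270:350];b=cv2.imread('pics/ins_scene.png')[170:230,290:370]
im=np.hstack([cv2.resize(x,(400,300),interpolation=cv2.INTER_CUBIC) for x in(a,b)])
cv2.imwrite('pics/v10.png',im)
E
```

```text
[0.4711575  0.29574243 0.00364966]
[0.8 0.6 0.3]
w 0.0008224593255623648 0.0 [-0. -0. -0.]
0.0004326752549847331 [-0.1 -0.   0.5] 29.2417
side [[317.56151054 211.81930835]]
scene [[316.70169149 204.53307031]]
```

View pics/v10.png

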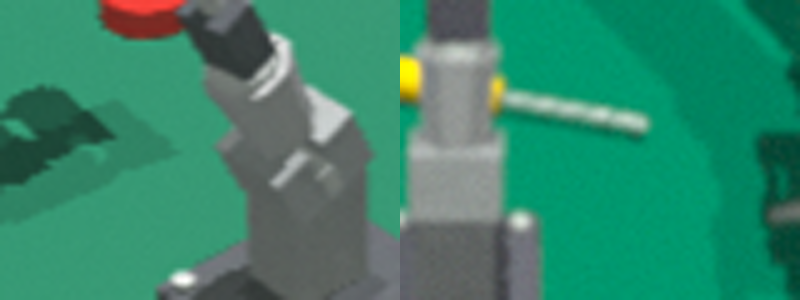

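The slot is clear and the holder is seated, but no drift shows: the grasp closed on nothing (width 0). Find the drift again by numbers.

```bash
python3 - <<'E'
from h import *
for n,b0 in(('scene',[368,198,51,14]),('side',[224,204,45,24])):
    cams.get_image(n);r=finder.boxes_of(n,'drift');print(n,'was',b0,[(np.round(q['bbox']).tolist(),round(q['p'],2)) for q in r[:2]])
    C=ext(n);print('pred', np.round(proj(C,[DO+RD0@[-.03,0,.02],DO+RD0@[.145,0,0]])))
    a=cv2.imread('pics/%s0.png'%n).astype(int);b=cv2.imread('pics/ins_%s.png'%n).astype(int)
    g=lambda i:(i[...,1]-i[...,2])<20
    w={'scene':(slice(185,225),slice(350,430)),'side':(slice(190,240),slice(210,280))}[n]
    for i in(a,b):
        ys,xs=np.nonzero(g(i)[w]);print('nongreen',len(xs),xs.min()+w[1].start if len(xs) else 0,xs.max()+w[1].start if len(xs) else 0,ys.min()+w[0].start if len(xs) else 0,ys.max()+w[0].start if len(xs) else 0)
print(state()['time'])
E
```

```text
scene was [368, 198, 51, 14] [([368.0, 204.0, 49.0, 6.0], 0.5)]
pred [[416. 202.]
 [364. 214.]]
nongreen 198 366 415 200 212
nongreen 309 364 415 185 213
side was [224, 204, 45, 24] [([222.0, 205.0, 44.0, 21.0], 0.84)]
pred [[226. 204.]
 [267. 228.]]
nongreen 219 226 266 203 228
nongreen 230 226 267 203 228
29.5417
```

```bash
sed -i 's/^fitd(.drift/if __name__=="__main__": &/' dfit.py; python3 - <<'E'
from look import *
import dfit
arm.move_pose([.52,.17,.22],D180)
look([.495,.24,.01],[0,0,1],.32,'dr3',roll=np.radians(120))
d=dfit.fitd('dr3','dr3.png',208)
s=state();print(s['gripper_width'],s['time'])
# colour check along predicted drift axis
im=cv2.imread('pics/dr3.png');c=ext('wrist',np.load('s_dr3.npz'))
for x in(-.04,-.03,-.02,-.01,.01,.03,.05):
    u=proj(c,[np.r_[d[:2],0]+Rz(d[2])@[x,0,.02]])[0];print(x,np.round(u),im[int(u[1]),int(u[0])])
E
```

```text
dr3 [0.519 0.199 0.13 ] roll 119.99999999999999 dq 0.758893339738768
31.1083 [[322.8292388  167.81931664]]
dr3 [ 0.4746  0.283  -1.2918] err 0.123 px 1382 tip [0.5146 0.1436]
0.00042986667691848453 31.1083
-0.04 [336.  82.] [159 208  37]
-0.03 [334.  91.] [180 173 168]
-0.02 [331. 101.] [179 172 166]
-0.01 [329. 110.] [185 177 172]
0.01 [324. 130.] [188 176 173]
0.03 [319. 149.] [146 152 145]
0.05 [315. 168.] [144 149 144]
```

```bash
sed -i 's/^DO=np.array.*RD0/DO=np.array([.4745,.2840,0]);RD0/; s/^GX=.*/GX=-.012/' h.py; python3 - <<'E'
from h import *
b=np.radians(-5)
p,R=dtcp(DO,RD0,b,1)
move_gripper(.06);print('open',state()['gripper_width'])
arm.move_pose(p-R[:,2]*.07,R)
arm.movel(p,R,v=.12);s=state();print('at',np.round(s['ee_pos'],4),np.round(s['tool_rot'],2).tolist(),s['gripper_width'],s['contact_force'])
save(cams.get_image('side'),'g1.png')
for w in(.03,.012):
    move_gripper(w,45);s=state();print(w,s['gripper_width'],s['grip_force'],np.round(s['contact_force'],1),np.round(s['torque'],2),s['time'])
E
```

```text
open 0.060159042306026186
at [0.4725 0.2938 0.0035] [[-0.27, 0.96, 0.02], [0.96, 0.28, -0.08], [-0.09, 0.0, -1.0]] 0.059840732759964786 [ 0.72870565 -0.3156704  -0.11331003]
0.03 0.030528553843404242 0.0 [ 1.3  1.  -0.1] [ 0.04  0.08 -0.01] 34.6667
0.012 0.012078812554079301 0.0 [-0.3  0.1 -0.3] [-0.01  0.07  0.01] 35.3167
```

```bash
python3 - <<'E'
from h import *
C=ext('side')
s=state();T=np.array(s['ee_pos']);R=np.array(s['tool_rot'])
print('tcp px',proj(C,[T,T+R[:,1]*.03,T-R[:,1]*.03,T-R[:,2]*.04]).round(1).tolist())
print('block px',proj(C,[DO+RD0@np.array(v) for v in([-.03,0,0],[.025,0,0],[-.03,0,.026],[.025,0,.026])]).round(1).tolist())
for n in('side0','g1'):
    a=cv2.imread('pics/%s.png'%n)[185:233,212:276].astype(int)
    sat=a[...,1]-a[...,2]
    print(n)
    for r in range(0,48,2): print(185+r,''.join('.' if sat[r,c]>=20 and a[r,c].max()>110 else (',' if sat[r,c]>=20 else ('#' if a[r,c].mean()<60 else ('+' if a[r,c].mean()<110 else 'o'))) for c in range(64)))
E
```

```text
tcp px [[231.3, 210.8], [238.3, 206.6], [224.0, 215.2], [228.7, 199.7]]
block px [[227.2, 209.6], [239.2, 215.2], [226.0, 202.7], [238.1, 208.2]]
side0
185 ................................................................
187 ................................................................
189 ................................................................
191 ................................................................
193 ................................................................
195 ................................................................
197 ................................................................
199 ................................................................
201 ................................................................
203 ...............o+...............................................
205 .............,++++oo+o..........................................
207 .............,####++++ooo+......................................
209 .............,########++++##....................................
211 ..............,,##########++...................
[... 1666 characters left out ...]
..........
213 ,,,,,,,,,,,,,,,,,,,######++o++++................................
215 ,,,,,,,,,,,,,,,,,,,,,.,,##++ooo+++++............................
217 ,,,,,,,,,,,,,,,,,.............++++++oooo........................
219 ,,,,,,,,,,,,,,,...................+oooooooo.....................
221 ,,,,,,,,,,,,,..........................ooooooo..................
223 ,,,,,,,,,,.................................+ooooo...............
225 ,,,,,...........................................oooo............
227 ,,,.................................................ooo.........
229 ................................................................
231 ................................................................
```

The side view shows the finger ends some 25 mm higher than the TCP figure says (above the 26 mm block), so go lower under force watch.

```bash
python3 - <<'E'
from h import *
b=np.radians(-5);p,R=dtcp(DO,RD0,b,1)
move_gripper(.04)
dz=0
for dz in(.004,.008,.012,.016,.019,.022):
    arm.movel(p-[0,0,dz],R,v=.06);s=state();print(dz,np.round(s['contact_force'],1),np.round(np.array(s['ee_pos'])-p,4),s['time'])
    if s['contact_force'][2]>3: break
save(cams.get_image('side'),'g2.png')
C=ext('side')
for n in('g2',):
    a=cv2.imread('pics/%s.png'%n)[185:221,212:256].astype(int);sat=a[...,1]-a[...,2]
    for r in range(0,36,2): print(185+r,''.join('.' if sat[r,c]>=20 else ('#' if a[r,c].mean()<60 else ('+' if a[r,c].mean()<110 else 'o')) for c in range(44)))
E
```

```text
0.004 [ 0.8 -0.2 -0.1] [-0.0003 -0.0003 -0.0045] 36.35
0.008 [-0.3  0.3  0.3] [-0.0003 -0.0002 -0.0084] 36.6
0.012 [ 0.8  0.5 -0.4] [-0.0002 -0.0002 -0.0123] 36.85
0.016 [ 0.2 -1.  -0.1] [-0.0002 -0.0002 -0.0163] 37.1
0.019 [-0.2 -0.1 -0.3] [-0.0002 -0.0001 -0.0192] 37.35
0.022 [ 0.5 -0.2  0.6] [-0.0002 -0.0001 -0.0222] 37.6
185 ###########+++.....##+++++++###.............
187 #######+++++.......+++####..................
189 ####+++++######++++#######..................
191 ###############......#####..................
193 ####++++#######.....######..................
195 ##+++++++####........#####..................
197 ##++#######..........#####..................
199 #.....######.........#####..................
201 #......######.........####..................
203 #.......##########....#####.................
205 .........###################................
207 .........#############+++++.................
209 ..........############+++++#................
211 ..........################++................
213 ..............#....######+++o+++............
215 ........................##++oo+oo+++........
217 ..............................+++o++oooo....
219 ..................................++ooooooo.
```

```bash
python3 - <<'E'
from h import *
move_gripper(0,45);s=state();print(s['gripper_width'],s['grip_force'],np.round(s['contact_force'],1),np.round(s['ee_pos'],4),s['time'])
C=ext('side');save(cams.get_image('side'),'g3.png')
E
```

```text
0.015671802889312306 44.99877691268921 [-0.4  0.5 -0.2] [ 0.4716  0.294  -0.0192] 38.2083
```

```bash
cat >> h.py <<'E'
_R=dtcp(DO,RD0,np.radians(-5),1)[1]
_v=_R.T@(DO-np.array([.4720,.2939,-.0190]));_v[1]=0
_RR=RD0.T@_R
def ip(y,up,x=0):
    R=RD1@_RR;return SO+S2@[x,y,-.072+up]-R@_v,R
E
python3 - <<'E'
from h import *
print(_v) if 0 else None
K=[(.2,.03),(.19,.0015),(.15,.0015),(.1,0),(.055,0)]
for k in K:
    q=kinematics.inverse_kinematics(*ip(*k));print(k,None if q is None else np.round(q,2))
    if q is None: raise SystemExit
p=np.array(state()['ee_pos']);arm.movel(p+[0,0,.12],v=.25)
print('w',state()['gripper_width'])
arm.move_pose(*ip(.2,.03));arm.movel(*ip(.19,.0015),v=.15);arm.wait(.1);f0=f();print('base',f0,state()['time'])
for y in(.168,.158,.148,.138):
    P,R=ip(y,.0015);arm.movel(P,R,v=.08);g=f()-f0;print(y,g,np.round(S2.T@(np.array(state()['ee_pos'])-P)*1e3,1),state()['time'])
    if np.abs(g).max()>8: break
save(cams.get_image('side'),'i1.png');save(cams.get_image('scene'),'i1c.png')
E
```

```text
(0.2, 0.03) [-0.87 -0.01  0.39  2.08  0.39  0.73 -0.68]
(0.19, 0.0015) [-0.85  0.05  0.41  2.09  0.37  0.66 -0.65]
(0.15, 0.0015) [-0.8   0.02  0.43  2.12  0.34  0.64 -0.56]
(0.1, 0) [-0.74 -0.    0.48  2.14  0.3   0.61 -0.42]
(0.055, 0) [-0.7  -0.01  0.54  2.15  0.24  0.59 -0.28]
w 0.015670712956836787
base [-1.4  1.2 -1.8] 40.025
0.168 [ 0.6 -1.   0.9] [ 0.4 -0.1  0.4] 40.45
0.158 [ 0.5 -2.3  0. ] [ 0.  -0.1  0. ] 40.725
0.148 [ 1.8 -1.5 -0.3] [-0.1 -0.3 -0. ] 41.0
0.138 [-0.2 -0.7  0.1] [-0.  -0.3 -0. ] 41.275
```

```bash
python3 - <<'E'
from h import *
f0=np.array([-1.4,1.2,-1.8])
for y,u in((.13,.0008),(.122,.0005),(.114,.0005),(.104,.0005),(.092,.0005),(.08,.0005),(.068,.0005),(.056,.0005)):
    P,R=ip(y,u);arm.movel(P,R,v=.08);s=state();g=f()-f0;print(y,g,np.round(S2.T@(np.array(s['ee_pos'])-P)*1e3,1),round(s['time'],2),round(s['gripper_width'],4))
    if np.abs(g).max()>32: break
c=ext('side');save(cams.get_image('side'),'i2.png');save(cams.get_image('scene'),'i2c.png')
E
```

```text
0.13 [-0.6 -1.   0.2] [-0.  -0.3 -0. ] 41.62 0.0156
0.122 [ 1.5 -0.2 -0.4] [0.3 0.2 0.1] 41.88 0.0156
0.114 [ 1.9  1.  -0.9] [0.2 0.3 0.1] 42.12 0.0159
0.104 [ 1.4 -0.2 -0.5] [ 0.  -0.5  0. ] 42.4 0.0153
0.092 [ 1.5 -0.6 -0.7] [-0.1 -0.9 -0. ] 42.7 0.0156
0.08 [ 1.2 -1.4  0.3] [-0.1 -0.7 -0. ] 43.0 0.0154
0.068 [ 1.9 -0.8 -0.2] [-0.1 -0.6 -0. ] 43.3 0.0154
0.056 [ 1.4 -1.7 -1.1] [-0.1 -0.6 -0. ] 43.6 0.0152
```

```bash
python3 - <<'E'
from h import *
for n,w,pts in(('side','i2',0),('scene','i2c',0)):
    C=ext(n)
    L={'nose':SO+S@[0,0,.059],'mouth':SO,'slot+':SO+S@[0,.026,-.066],'slot-':SO+S@[0,-.026,-.066],'tip_pred':SO+S2@[0,.056-.145,-.070],'grip_pred':SO+S2@[0,.056,-.06]}
    print(n,{k:proj(C,[v])[0].round().astype(int).tolist() for k,v in L.items()})
    a=cv2.imread('pics/%s.png'%('fit_s' if n=='side' else 'fit_c')).astype(int);b=cv2.imread('pics/%s.png'%w).astype(int)
    x0,x1,y0,y1=(285,350,178,240) if n=='side' else (270,350,165,220)
    for im in(a,b):
        q=im[y0:y1,x0:x1];sat=q[...,1]-q[...,2]
        for r in range(0,y1-y0,2): print(y0+r,''.join('.' if sat[r,c]>=25 else ('#' if q[r,c].mean()<70 else ('+' if q[r,c].mean()<120 else ('o' if q[r,c].mean()<160 else 'W'))) for c in range(x1-x0)))
E
```

```text
side {'nose': [310, 187], 'mouth': [319, 202], 'slot+': [322, 214], 'slot-': [334, 222], 'tip_pred': [352, 234], 'grip_pred': [314, 208]}
178 #############+++####.............................................
180 ####################.............................................
182 ##########+...+#####.............................................
184 #########oooooooo+##+o+..........................................
186 #########++++++##++ooooWWWW......................................
188 ..#######+++####+++ooooWWWWoo+...................................
190 .....####+ooooooooooo++++++++o++++o..............................
192 .....+###+++++++++++++++#++++++++###.............................
194 ......####################+++++######............................
196 .......++##########++..###############...........................
198 ........................###############oWW.......................
200 ..........................#############+WWW......................
202 ...........................##########+oWWWWo.....................
204 ..........................+++++#####oWWoWWWo....
[... 7576 characters left out ...]
#...................
205 ......................oooooooooooooooooo...............##..#....................
207 ......................oooooooooooooooooo........................................
209 ......................oooooooooooooooooo........................................
211 ......................oooooooooooooooooo........................................
213 .................oWWWooooooooooooooooooo+.oWWo+#................................
215 ................++ooo+++++++++++++++++++++oooo++................................
217 ................+++++++++++++++++++++++##+++++++................................
219 ................+++++++++++++++++++++++##++++++#................................
```

The drift is through the slot (tip at scene 274,203) and the flange has risen from row 179 to 175 with a gap above the rim: the holder is loose. Release and back off.

```bash
python3 - <<'E'
from h import *
s=state();p=np.array(s['ee_pos']);R=np.array(s['tool_rot'])
move_gripper(.034);print(f(),state()['time'])
arm.movel(p-R[:,2]*.05,R,v=.1)
q=p-R[:,2]*.05+S2[:,1]*.04-R[:,2]*.06
try: arm.movel(q,R,v=.2)
except arm.Unreachable: arm.move_pose(np.array([.5,.16,.26]),D180)
arm.wait(.5);print(f(),state()['time'],state()['ee_pos'])
for n,w,box in(('side','i2',(285,350,184,236)),('scene','i2c',(270,340,169,211))):
    im=np.asarray(cams.get_image(n))[...,::-1].astype(int);cv2.imwrite('pics/end_%s.png'%n,im)
    x0,x1,y0,y1=box;q=im[y0:y1,x0:x1];sat=q[...,1]-q[...,2]
    for r in range(0,y1-y0,2): print(y0+r,''.join('.' if sat[r,c]>=25 else ('#' if q[r,c].mean()<70 else ('+' if q[r,c].mean()<120 else ('o' if q[r,c].mean()<160 else 'W'))) for c in range(x1-x0)))
E
```

```text
[ 0.2 -0.   0.2] 44.3583
[-0.4 -0.6  0.7] 46.0333 [0.5536829  0.06587939 0.1819561 ]
184 .......oooooooooooooooo..........................................
186 .....ooooo+++++++++ooWWWWWo+.....................................
188 ....+ooooo++###++++oooWoo+oo+++..................................
190 .....+++ooooooooooo++++++++++++++................................
192 .....+###++++++++++######++++++####..............................
194 ......##################+++++#######.............................
196 .......+++########+++..#############+oW..........................
198 ........................##############oWWW.......................
200 .........................############+oWWWW......................
202 ...................++++++++++######+WWo+WWWo.....................
204 ....................++++++++++++++WWo++WWWWo.....................
206 .....................##++++++++ooo++++WWWo++o....................
208 ......................####+++++++++++Woo+++++oWW.................
210 .........................###++++++++++++++++++oWWWWW.............
212 ............................#++
[... 1797 characters left out ...]
............ooooooooooooo................................
197 .......................ooooooooooooooooo...++++++++++++++++++.........
199 ......................oWWWWoooooooooWWWWWo+++++++++++++++++++.........
201 ............WWWWWWWWWWWWWWWooWWooWWWWWWWWoo++++++++++++++++++.........
203 ....WWWWWWWWWWWWWWWWWooooooooooooooooooooo+++++++++++++++++++.........
205 ......................oooooooooooooooooo..............................
207 ......................oooooooooooooooooo..............................
209 .......................ooooooooooooooooo..............................[ WARN:0@2.241] global loadsave.cpp:1063 imwrite_ Unsupported depth image for selected encoder is fallbacked to CV_8U.
```

```bash
python3 -c "
from h import *
print(order.close_job(),state()['time'])"
```

```text
the job is handed in; nothing more can be done
the job is handed in; nothing more can be done
```

The holder was fitted, wrung round and pressed down to a hard stop, taken as flush on the rim; the drift then lifted it loose and is still through the slot with the holder resting on it, job handed in at about 46 s after one missed grasp of the drift.

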